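# Open the sprung tube cradle to the right clip and hold it for loading

### The job

Get the sprung tube cradle ready for the next tube: take its jaw by the black cross grip and pull it right out to the end of its travel once, to settle the spring, then let it back until its pointer is on the clip of the same colour as the cap of the tube standing in the cradle's waiting hole. Finish while still holding the grip there, so that a colleague can lay the tube in. Do not shift the clips, and leave the tubes, the jar and the display unit where they stand.

Things in the scene. Friction and masses are not known exactly. Their poses are not given: they have to be found in the camera images.
- slide (a joint): travel of the sprung jaw in m: 0 = home (spring pulls it home with about 4 N), grows as it is pulled along the cradle's -x, 0.115 = end stop (spring about 11 N there; about 60 N/m, plus 0.6 N friction). If let go it runs home by itself; wherever it is pulled to, it must be held.
- cradle: tube cradle fixed to the bench: aluminium base 320 (x) x 130 (y) x 14 mm high, origin at the centre of its underside. Its +x end carries a grey end stop (top at 50 mm, x = 60 to 76 mm) and the white waiting hole; the teal jaw runs on two rods along x and is pulled towards -x. Along the +y edge runs a dark rail with the three coloured clips; white scale strip beside it.
- grip_bar (a point): centre of the jaw's black cross grip: a bar 12 mm thick (along the cradle's x), 56 mm long (along y), 18 mm high (79 to 97 mm above the bench), on a 12 mm stem; teal jaw block 30 x 64 mm below it, top at 45 mm. At home it is right above the cradle's origin. Axes as the cradle's. Free space on both sides; 85 mm above the bench is a good grasp height, fingers closing along the cradle's x.
- pointer (a point): tip of the jaw's thin black pointer (2 mm wide along x), 30 mm above the bench, 46 mm to the cradle's +y of the jaw's centre line, at the same cradle x as the grip bar's centre. Axes as the cradle's.
- waiting_hole (a point): centre of the mouth of the waiting hole, an 18 mm square hole in a white 40 mm block at the cradle's +x end, mouth 49 mm above the bench; the tube standing in it is the next to be loaded.
- mark_purple (a point): centre of the top of the purple clip (10 mm wide along the cradle's x, 24 mm along y, top 32 mm above the bench) on the rail, set 28 to 40 mm from the home position of the pointer. Axes as the cradle's. The pointer is on the clip when their cradle-x positions agree within 6 mm.
- mark_red (a point): centre of the top of the red clip (10 mm wide along the cradle's x, 24 mm along y, top 32 mm above the bench) on the rail, set 54 to 66 mm from the home position of the pointer. Axes as the cradle's. The pointer is on the clip when their cradle-x positions agree within 6 mm.
- mark_blue (a point): centre of the top of the blue clip (10 mm wide along the cradle's x, 24 mm along y, top 32 mm above the bench) on the rail, set 80 to 92 mm from the home position of the pointer. Axes as the cradle's. The pointer is on the clip when their cradle-x positions agree within 6 mm.
- tube_purple: purple-capped sample tube, 15 mm across (cap 18 mm), 78 mm tall, standing upright in the waiting hole or in one of the rack's two open holes; origin at the centre of its foot. Leave it standing.
- tube_red: red-capped sample tube, 15 mm across (cap 18 mm), 98 mm tall, standing upright in the waiting hole or in one of the rack's two open holes; origin at the centre of its foot. Leave it standing.
- tube_blue: blue-capped sample tube, 15 mm across (cap 18 mm), 118 mm tall, standing upright in the waiting hole or in one of the rack's two open holes; origin at the centre of its foot. Leave it standing.
- rack: white tube rack 176 x 62 x 70 mm with four more tubes fixed in it, tops up to 137 mm; origin at the centre of its underside, long along its x. Bystander.
- climate_meter: loose white display unit 30 x 100 x 75 mm, standing; origin at the centre of its underside. Bystander.
- specimen_jar: loose jar with yellow lid, 56 mm across, 70 mm tall; origin at the centre of its underside. Bystander.

How it is judged:
By the outcome, as a careful person would: the job done as asked, in the order asked, and still so for the second after the job is handed in, while the arm keeps its last pose, push and grip.
It also fails if it takes over 43 s, if anything falls off the work surface, if the arm or the gripper's body presses on something with over 40 N, if the wrist force passes 120 N, or if a joint passes its speed limit or range.

### The arm

A 6-joint arm with a two-finger parallel gripper is mounted at the origin on the work surface. World frame = base frame: x ahead of the robot, y to its left, z up, the work surface at z = 0. Lengths are in mm, angles in rad, forces in N, time in s.
With the tool pointing down it reaches from about 300 to 775 mm from the base axis. Payload 14.6 kg.
Tool frame: the origin (TCP) lies between the finger pads; the fingertips stand 22 mm ahead of it and the grasp point (between the pads) lies 3 mm ahead of it (finger_overhang is the distance from the TCP to the fingertips, in mm); z points along the fingers, y is the direction in which the jaws open and shut (so a half turn about z gives the same grasp; the last joint's range is limited). The gripper opens to 94 mm and grips with 3 to 60 N. Pads are 16 mm wide; open, the fingers measure 119 mm over their backs; the gripper's body (75 mm by 177 mm) begins 78 mm behind the grasp point.
Start: joints at [-1.367, 0.3, 1.521, -0, 1.321, -0.067], TCP at [147.12, -529.948, 227.446] pointing down, gripper open.
Joint ranges: [-3.03, 3.03], [-0.79, 2.21], [0.23, 2.52], [-1.04, 4.18], [0, 3.07], [-2.55, 2.55]. Speed limits (rad/s): [2.22, 2.22, 2.57, 3.14, 3.14, 3.14].

### API

Orientations are given as [roll, pitch, yaw] about the fixed x, y, z axes, in that order (R = Rz(yaw) Ry(pitch) Rx(roll)).
In Python, from cell import * gives the robot as it stands.
- The arm moves only by the tool jog_arm, never from a script. Its argument "increments" is a list of rows, each a list of 7 numbers: the shift along the tool's x, y, z in cm, then the turn, a rotation vector about the tool's x, y, z in degrees, then the finger opening in cm, from 0 to 9.4. In form: [[x, y, z, wx, wy, wz, grip], ...]. A call has 1 to 20 rows; each row shifts and turns the commanded pose from where the row before left it, along the tool's axes as they then stand; what a row does not reach is not made up. A row lasts 1/8 s, in which the tool goes at most 62.5 mm and 10.7 degrees, less where a joint would pass 70% of its speed; a pose out of reach is approached as far as the arm can. A call is refused whole if a number of a shift passes 6.25 or a number of a turn 10.7, either way. A call with a gripper value outside its range is refused whole. The fingers move at their own pace and stop on an object; "squeeze" is the grip in N (left out, the last holds). Time passes only in rows, so rows that do not move let the fingers close. It gives the time, the measured TCP pose, the force and the opening at its end, in the units of the state.
- read_state(): the state, without advancing time (a new reading comes with each control period).
- camera(name): name is "side" or "top"; returns a dict with "image" (384x512x3 uint8, red, green, blue), "K" (3x3 intrinsics, pixels), "rvec" (rotation vector, rad) and "tvec" (3), from world to camera coordinates, as OpenCV has them. Camera axes: x right, y down, z forward; pixel columns grow to the right and rows downward; lengths in mm; the calibration is good to about 2 mm. A picture is of the moment at which its call begins. There is no depth.
- sign_off(): hands the job in, once; it reports no verdict.
Trained networks look in a picture, given as the dict that the camera call returned (one of the last four; its "shot" number tells which), for a name from the list of things; names that differ only in an ending like _2 or _b are one class to them, and where a whole thing is asked for, a point or a joint stands for the part that bears it (a point fixed in the world has none). Each returns a list of dicts, best first, with "conf" (0 to 1); they miss things now and then, are a little off and sometimes report something else, mostly with a low value. They report only what shows in the picture. A call takes as long as a camera call.
- recognise(picture, name): "centre" ([x, y, z] in mm, in the coordinates of the camera as it stood for that picture, good to about 4 mm: the middle of the surface that is visible of it).
- regions_of(picture, name): "mask" (384x512 bool, what is visible of it).
The state is a dict: "clock": time; "joints": joint angles; "qd": joint speeds; "effort": joint torques, N m; "eef_pos": TCP position; "eef_rot": TCP orientation; "wrist_force": force on the tool from outside, world axes, zero at the start; "moment": the same for the moment, N m; "finger_gap": finger opening in mm.
Only numpy, scipy, OpenCV 4.12 (cv2) and the standard library are available. Lean on these libraries where they do the work, as an engineer would, in place of code of your own. Each camera call takes 0.05 s, during which the arm holds its last target.

## Working session

There is one attempt and no reset: what is moved stays moved. The work goes in short steps, Python scripts to look and compute and a tool call to move; the robot and the scene stay as the last step left them, time stands still between calls to the robot, and variables do not carry over. Pictures are saved under pics/ and viewed, and the job is handed in when it is done.

Besides the shell and the picture viewer there is one more tool, called after "Call:" by a JSON object that holds its "api" and its "payload", one argument or row to a line. jog_arm: Moves the arm, as the interface text tells. Its arguments: {"type":"object","properties":{"increments":{"type":"array"},"squeeze":{"type":"number"}},"required":["increments"]}

```bash
mkdir -p pics; ls; python3 - <<'E'
from cell import *
import cv2, numpy as np, pickle
for n in ["top","side"]:
    p=camera(n); cv2.imwrite(f"pics/{n}0.png",p["image"][:,:,::-1])
    R=cv2.Rodrigues(np.array(p["rvec"],float))[0]; t=np.array(p["tvec"],float)
    print(n,"cam pos",(-R.T@t.ravel()).round(0))
    for o in ["cradle","grip_bar","pointer","waiting_hole","mark_purple","mark_red","mark_blue","tube_purple","tube_red","tube_blue","rack","climate_meter","specimen_jar"]:
        for r in recognise(p,o)[:2]:
            print(o,round(r["conf"],2),(R.T@(np.array(r["centre"])-t.ravel())).round(1))
print(read_state())
E
```

```text
pics
top cam pos [ 488.   -4. 1337.]
cradle 0.79 [585.9 -49.5  14.4]
pointer 0.54 [593.1 -45.3  48.6]
waiting_hole 0.84 [582.2 -47.6  16.7]
tube_purple 0.43 [521.  352.7 100.7]
tube_blue 0.4 [610.5 342.3 123.1]
rack 0.87 [561.5 362.6  53.5]
climate_meter 0.82 [ 658.4 -341.8   76.5]
specimen_jar 0.84 [ 457.5 -346.1   72.2]
specimen_jar 0.3 [582.  -45.9  16.1]
side cam pos [383. 958. 695.]
cradle 0.92 [589.4 -22.   16.9]
grip_bar 0.9 [591.4 -25.3  47.9]
pointer 0.58 [580.2 -27.2  48.4]
waiting_hole 0.91 [588.5 -21.1  17.2]
mark_purple 0.39 [536.9  10.   27.4]
mark_red 0.59 [510.4  -5.9  28.3]
mark_blue 0.75 [527.6 361.7  78.9]
mark_blue 0.63 [491.7 -16.   32.8]
tube_red 0.61 [709.9   8.2  90. ]
tube_blue 0.71 [607.9 356.6 117.2]
rack 0.63 [555.6 389.3  48.5]
climate_meter 0.86 [ 646.7 -311.3   56.4]
specimen_jar 0.79 [ 460.3 -338.7   44.3]
{'clock': 1.4, 'joints': array([-1.36662397e+00,  2.99940467e-01,  1.52097260e+00, -1.46041957e-05,
        1.32070836e+00, -6.65973453e-02]), 'qd': array([-0.00018132,  0.00093475,  0.00117683,  0.00096201,  0.00065091,
        0.00084184]), 'effort': array([-8.54457471e-05, -5.31659603e+01, -3.52916729e+01,  7.08758016e-02,
        2.12894072e-02, -3.20447737e-05]), 'eef_pos': array([ 147.10527217, -529.96149258,  227.43497463]), 'eef_rot': array([-3.14156300e+00,  1.22031614e-05,  2.70773320e-01]), 'wrist_force': array([ 1.46384334, -0.22692597, -0.50633657]), 'moment': array([ 0.00928039, -0.02459771,  0.01922781]), 'finger_gap': 93.8897624792411}
```

```bash
python3 - <<'E'
import cv2
for n in ["top0","side0"]:
    i=cv2.imread(f"pics/{n}.png"); cv2.imwrite(f"pics/{n}b.png",cv2.resize(i,(800,600),interpolation=cv2.INTER_CUBIC))
E
```

```text
(no output)
```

View pics/top0b.png

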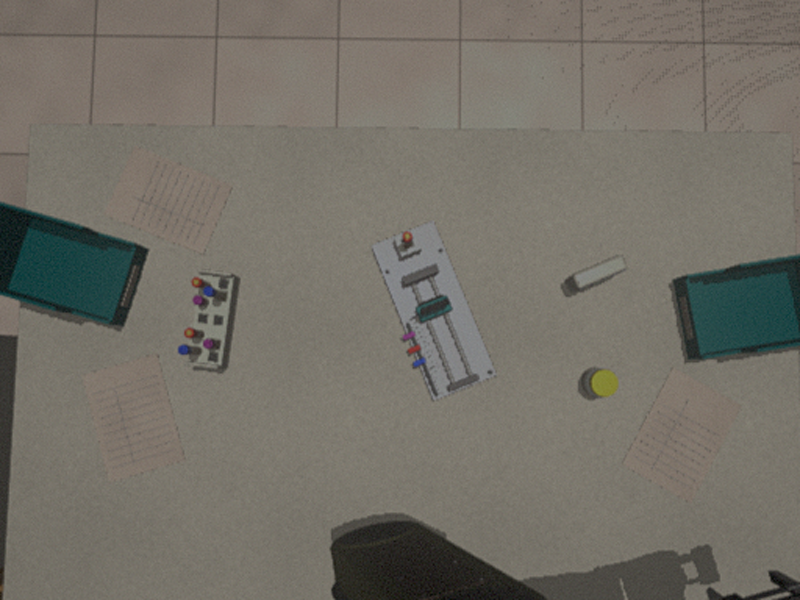

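View pics/side0b.png

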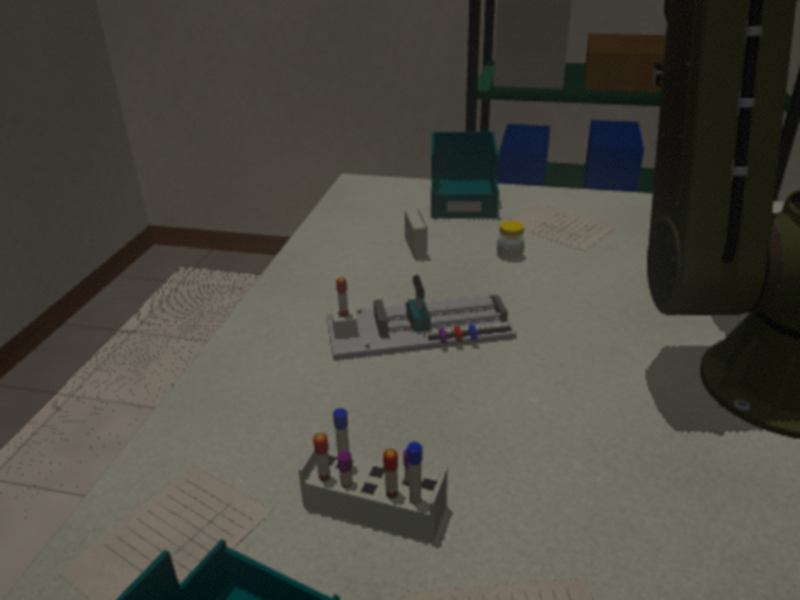

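The tube in the waiting hole has a red cap: top-view pixel (407,238) of 800 and side-view pixel (342,285). The clips, going away from home, are purple, red and blue. Next I'll measure the cradle pose more precisely.

```bash
python3 - <<'E'
import cv2
i=cv2.imread("pics/top0.png")[135:265,225:330]; cv2.imwrite("pics/t1.png",cv2.convertScaleAbs(cv2.resize(i,None,fx=4.6,fy=4.6,interpolation=cv2.INTER_CUBIC),alpha=1.4))
i=cv2.imread("pics/side0.png")[165:235,200:340]; cv2.imwrite("pics/s1.png",cv2.convertScaleAbs(cv2.resize(i,None,fx=5.6,fy=5.6,interpolation=cv2.INTER_CUBIC),alpha=1.4))
E
```

```text
(no output)
```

View pics/t1.png

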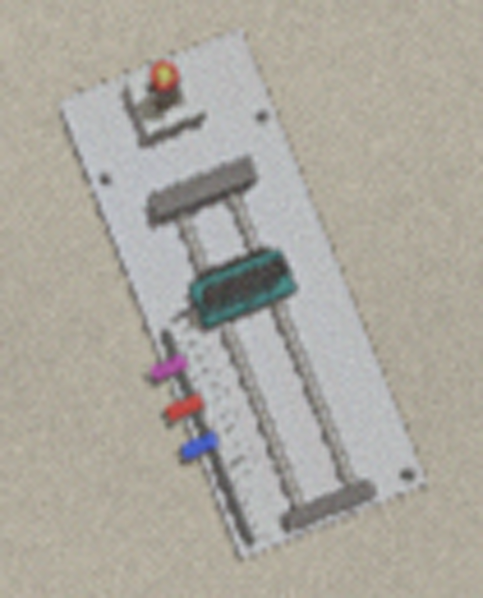

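View pics/s1.png

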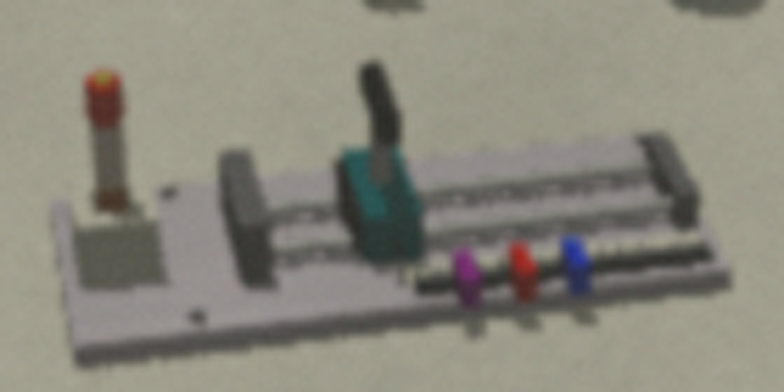

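```bash
cat > h.py <<'E'
import numpy as np, cv2
from cell import *
def cam(n):
    p=camera(n); return p
def prm(p):
    return np.array(p["K"],float), cv2.Rodrigues(np.array(p["rvec"],float))[0], np.array(p["tvec"],float).ravel()
def atz(p,px,z):
    K,R,t=prm(p); d=R.T@np.linalg.inv(K)@np.array([px[0],px[1],1.]); c=-R.T@t
    return c+d*(z-c[2])/d[2]
def proj(p,P):
    return cv2.projectPoints(np.array(P,float).reshape(-1,3),np.array(p["rvec"],float),np.array(p["tvec"],float),np.array(p["K"],float),None)[0].reshape(-1,2)
E
python3 - <<'E'
from h import *
from scipy.optimize import least_squares
import pickle
T=cam("top");S=cam("side")
pickle.dump({n:{k:p[k] for k in("K","rvec","tvec")} for n,p in(("top",T),("side",S))},open("cams.pkl","wb"))
tt=lambda a:((np.array(a)+.5)/4.6-.5+[225,135]); ss=lambda a:((np.array(a)+.5)/5.6-.5+[200,165])
ct=[((160,65,14),(62,103)),((160,-65,14),(240,30)),((-160,-65,14),(425,485)),((-160,65,14),(243,557))]
cs=[((160,65,14),(78,347)),((160,65,0),(78,366)),((-160,65,14),(728,272)),((160,-65,14),(52,198))]
def w(q,c): 
    a=q[2];c=np.array(c,float); return np.c_[q[0]+np.cos(a)*c[:,0]-np.sin(a)*c[:,1],q[1]+np.sin(a)*c[:,0]+np.cos(a)*c[:,1],c[:,2]]
def res(q,which="ts"):
    r=[]
    if "t" in which: r.append((proj(T,w(q,[c[0] for c in ct]))-tt([c[1] for c in ct])).ravel())
    if "s" in which: r.append((proj(S,w(q,[c[0] for c in cs]))-ss([c[1] for c in cs])).ravel())
    return np.concatenate(r)
for wh in("t","s","ts"):
    f=least_squares(res,[585,-40,.4],args=(wh,)); print(wh,f.x.round(3),f.fun.round(1))
q=f.x; np.save("q.npy",q)
Ri=np.array([[np.cos(q[2]),np.sin(q[2])],[-np.sin(q[2]),np.cos(q[2])]])
def loc(P): return (Ri@(P[:2]-q[:2])).round(1)
for n,a,b,z in [("bar",(245,282),(375,98),97),("purple",(168,369),(464,256),32),("red",(184,408),(521,250),32),("blue",(199,446),(573,244),32),("pointer",(180,319),(405,280),30),("cap",(164,75),(102,78),None)]:
    if z: print(n,loc(atz(T,tt(a),z)),loc(atz(S,ss(b),z)))
# triangulate cap top
for z in (80,90,100,110,120,130,140): print(z,loc(atz(T,tt((164,75)),z)),loc(atz(S,ss((103,76)),z)))
E
```

```text
t [ 5.90715e+02 -4.71740e+01  3.92000e-01] [-1.  -0.4  0.6 -0.4  0.8 -0.  -0.5  0.8]
s [ 5.8941e+02 -4.6934e+01  3.9200e-01] [-0.8 -0.3 -0.4  0.6  1.3 -0.7 -0.1 -0.1]
ts [ 5.90042e+02 -4.71880e+01  3.93000e-01] [-1.  -0.2  0.5 -0.2  0.9  0.2 -0.4  1.  -1.  -0.4 -0.6  0.5  1.1 -0.8
 -0.3 -0.2]
bar [0.4 0.7] [5.1 9.7]
purple [-28.8  62.9] [-28.7  55.2]
red [-55.6  62.6] [-56.4  55.6]
blue [-81.4  62.8] [-81.9  55.5]
pointer [-2.  43.9] [ 2.2 66.4]
80 [139.4  -1.9] [128.4 -67.5]
90 [137.7  -1.3] [129.5 -50. ]
100 [136.   -0.6] [130.5 -32.5]
110 [134.2  -0. ] [131.6 -15. ]
120 [132.5   0.6] [132.6   2.5]
130 [130.8   1.3] [133.7  20. ]
140 [129.1   1.9] [134.7  37.5]
```

```bash
cat >> h.py <<'E'
from scipy.spatial.transform import Rotation as Ro
def plan(P1,yaw1,n,grip):
    s=read_state(); P=np.array(s["eef_pos"]); 
    R0=Ro.from_euler("xyz",s["eef_rot"]); R1=Ro.from_euler("xyz",[np.pi,0,yaw1])
    rv=(R0.inv()*R1).as_rotvec(degrees=True); rows=[];R=R0;P1=np.array(P1,float)
    for k in range(n):
        tgt=P+(P1-P)/(n-k); d=R.inv().apply(tgt-P)
        row=[*np.round(d/10,2),*np.round(rv/n,2)]
        rows.append([float(v) for v in row]+[grip])
        P=P+R.apply(np.array(row[:3])*10); R=R*Ro.from_rotvec(row[3:],degrees=True)
    for r in rows: print(r)
    print("end",P,R.as_euler("xyz"))
def st():
    s=read_state(); print(round(s["clock"],2),s["eef_pos"].round(1),s["eef_rot"].round(3),"F",s["wrist_force"].round(1),"gap",round(s["finger_gap"],1))
    q=np.load("q.npy");c,sn=np.cos(q[2]),np.sin(q[2]);d=s["eef_pos"][:2]-q[:2]
    print("tcp in cradle",round(c*d[0]+sn*d[1],1),round(-sn*d[0]+c*d[1],1))
E
python3 -c "
from h import *
st(); plan([590,-47.2,170],1.964,16,9.4)"
```

```text
1.5 [ 147.1 -530.   227.4] [-3.142  0.     0.271] F [ 0.8 -0.3  0.5] gap 93.8
tcp in cradle -593.9 -276.5
[3.47, -2.17, 0.36, -0.0, -0.0, -6.06, 9.4]
[3.68, -1.79, 0.36, -0.0, -0.0, -6.06, 9.4]
[3.85, -1.39, 0.36, -0.0, -0.0, -6.06, 9.4]
[3.98, -0.97, 0.36, -0.0, -0.0, -6.06, 9.4]
[4.06, -0.55, 0.36, -0.0, -0.0, -6.06, 9.4]
[4.09, -0.12, 0.36, -0.0, -0.0, -6.06, 9.4]
[4.08, 0.32, 0.36, -0.0, -0.0, -6.06, 9.4]
[4.03, 0.74, 0.36, -0.0, -0.0, -6.06, 9.4]
[3.93, 1.17, 0.36, -0.0, -0.0, -6.06, 9.4]
[3.78, 1.57, 0.36, -0.0, -0.0, -6.06, 9.4]
[3.59, 1.96, 0.36, -0.0, -0.0, -6.06, 9.4]
[3.37, 2.33, 0.36, -0.0, -0.0, -6.06, 9.4]
[3.1, 2.68, 0.36, -0.0, -0.0, -6.06, 9.4]
[2.8, 2.99, 0.35, -0.0, -0.0, -6.06, 9.4]
[2.47, 3.26, 0.36, -0.0, -0.0, -6.06, 9.4]
[2.11, 3.51, 0.35, -0.0, -0.0, -6.06, 9.4]
end [589.99884308 -47.19012934 170.03725323] [-3.14157742e+00 -1.72679590e-05  1.96305874e+00]
```

Call:
{"api": "jog_arm", "payload": {
  "increments": [
    [3.5,-2.2,0.36,0,0,-6.06,9.4],
    [3.7,-1.8,0.36,0,0,-6.06,9.4],
    [3.85,-1.4,0.36,0,0,-6.06,9.4],
    [4,-1,0.36,0,0,-6.06,9.4],
    [4.05,-0.55,0.36,0,0,-6.06,9.4],
    [4.1,-0.1,0.36,0,0,-6.06,9.4],
    [4.1,0.3,0.36,0,0,-6.06,9.4],
    [4,0.75,0.36,0,0,-6.06,9.4],
    [3.95,1.15,0.36,0,0,-6.06,9.4],
    [3.8,1.55,0.36,0,0,-6.06,9.4],
    [3.6,1.95,0.36,0,0,-6.06,9.4],
    [3.35,2.35,0.36,0,0,-6.06,9.4],
    [3.1,2.7,0.36,0,0,-6.06,9.4],
    [2.8,3,0.36,0,0,-6.06,9.4],
    [2.45,3.25,0.36,0,0,-6.06,9.4],
    [2.1,3.5,0.36,0,0,-6.06,9.4],
    [0,0,0,0,0,0,9.4],
    [0,0,0,0,0,0,9.4]
  ]
}}

```text
clock: 3.75
eef_pos: [590.1, -46.6, 169.7]
eef_rot: [-3.141, -0.0, 1.962]
wrist_force: [0.8, 0.2, -0.5]
finger_gap: 94.1
```

```bash
python3 -c "
from h import *
st(); plan([590,-47.2,88],1.964,4,9.4)
S=cam('side');cv2.imwrite('pics/s2.png',cv2.resize(S['image'][120:240,180:360,::-1],None,fx=4,fy=4,interpolation=2))"
```

```text
3.75 [590.1 -46.6 169.7] [-3.141 -0.     1.962] F [ 0.8  0.2 -0.5] gap 94.1
tcp in cradle 0.2 0.5
[-0.01, -0.01, 2.04, -0.01, -0.0, -0.03, 9.4]
[-0.01, -0.01, 2.04, -0.01, -0.0, -0.03, 9.4]
[-0.02, -0.0, 2.05, -0.01, -0.0, -0.03, 9.4]
[-0.01, -0.01, 2.04, -0.01, -0.0, -0.03, 9.4]
end [589.95710679 -47.19204648  88.03292751] [ 3.14128961e+00 -6.80322455e-05  1.96415495e+00]
```

View pics/s2.png

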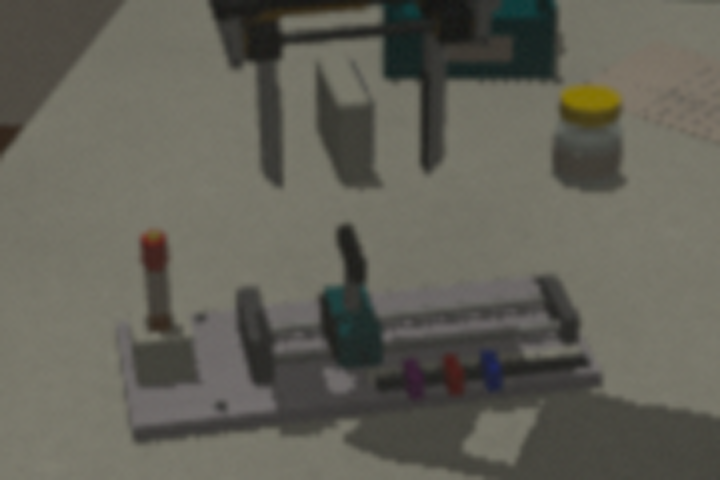

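The open fingers straddle the grip bar at (348,240), so I'll descend and close.

Call:
{"api": "jog_arm", "payload": {
  "increments": [
    [0,0,2,0,0,0,9.4],
    [0,0,2,0,0,0,9.4],
    [0,0,2,0,0,0,9.4],
    [0,0,2.1,0,0,0,9.4],
    [0,0,0,0,0,0,6],
    [0,0,0,0,0,0,3],
    [0,0,0,0,0,0,1],
    [0,0,0,0,0,0,0.5],
    [0,0,0,0,0,0,0.5],
    [0,0,0,0,0,0,0.5],
    [0,0,0,0,0,0,0.5],
    [0,0,0,0,0,0,0.5]
  ],
  "squeeze": 40
}}

```text
clock: 5.3
eef_pos: [590.4, -46.3, 88.8]
eef_rot: [-3.142, -0.0, 1.963]
wrist_force: [-0.5, 0.3, -0.1]
finger_gap: 17.2
```

```bash
python3 -c "
from h import *
st()"
```

```text
5.3 [590.4 -46.3  88.8] [-3.142 -0.     1.963] F [-0.5  0.3 -0.1] gap 17.2
tcp in cradle 0.7 0.7
```

Call:
{"api": "jog_arm", "payload": {
  "increments": [
    [0,0,0,0,0,0,0.3],
    [0,0,0,0,0,0,0.3],
    [0,0,0,0,0,0,0.3],
    [0,0,0,0,0,0,0.3]
  ]
}}

```text
clock: 5.8
eef_pos: [590.5, -46.3, 88.9]
eef_rot: [3.141, 0.0, 1.963]
wrist_force: [2.1, 0.7, -1.3]
finger_gap: 11.3
```

```bash
python3 -c "
from h import *
st()
s=read_state();q=np.load('q.npy');print(s['joints'].round(2))
S=cam('side');cv2.imwrite('pics/s3.png',cv2.resize(S['image'][120:240,180:360,::-1],None,fx=4,fy=4,interpolation=2))"
```

```text
5.8 [590.5 -46.3  88.9] [3.141 0.    1.963] F [ 2.1  0.7 -1.3] gap 11.3
tcp in cradle 0.8 0.7
[-0.14  0.54  1.53  0.    1.08 -0.53]
```

View pics/s3.png

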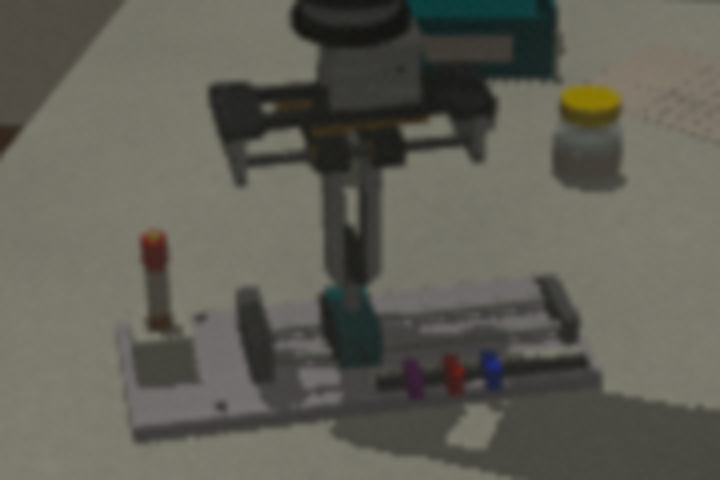

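Call:
{"api": "jog_arm", "payload": {
  "increments": [
    [0,-0.5,0,0,0,0,0.3],
    [0,-1,0,0,0,0,0.3],
    [0,-1,0,0,0,0,0.3],
    [0,-1,0,0,0,0,0.3],
    [0,-1,0,0,0,0,0.3],
    [0,-1,0,0,0,0,0.3],
    [0,-1,0,0,0,0,0.3],
    [0,-1,0,0,0,0,0.3],
    [0,-1,0,0,0,0,0.3],
    [0,-1,0,0,0,0,0.3],
    [0,-1,0,0,0,0,0.3],
    [0,-0.5,0,0,0,0,0.3],
    [0,0,0,0,0,0,0.3],
    [0,0,0,0,0,0,0.3]
  ],
  "squeeze": 60
}}

```text
clock: 7.6
eef_pos: [489.4, -88.3, 88.9]
eef_rot: [3.139, 0.001, 1.963]
wrist_force: [9.9, 1.3, -7.6]
finger_gap: 11.5
```

```bash
python3 -c "
from h import *
st()
S=cam('side');cv2.imwrite('pics/s4.png',cv2.resize(S['image'][120:240,180:360,::-1],None,fx=4,fy=4,interpolation=2))"
```

```text
7.6 [489.4 -88.3  88.9] [3.139e+00 1.000e-03 1.963e+00] F [ 9.9  1.3 -7.6] gap 11.5
tcp in cradle -108.7 0.5
```

View pics/s4.png

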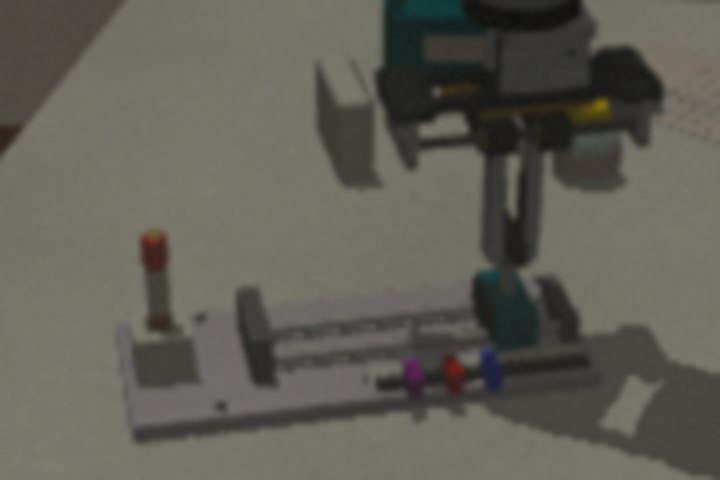

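The jaw followed to about 109.5 mm at roughly 10 N. I'll go on gently into the stop and watch the force.

Call:
{"api": "jog_arm", "payload": {
  "increments": [
    [0,-0.3,0,0,0,0,0.3],
    [0,-0.2,0,0,0,0,0.3],
    [0,-0.1,0,0,0,0,0.3],
    [0,0,0,0,0,0,0.3]
  ]
}}

```text
clock: 8.15
eef_pos: [484.1, -90.5, 88.9]
eef_rot: [3.139, 0.001, 1.963]
wrist_force: [12.4, 2.1, -9.3]
finger_gap: 11.4
```

Call:
{"api": "jog_arm", "payload": {
  "increments": [
    [0,-0.1,0,0,0,0,0.3],
    [0,-0.1,0,0,0,0,0.3],
    [0,0,0,0,0,0,0.3]
  ]
}}

```text
clock: 8.52
eef_pos: [483.9, -90.6, 88.9]
eef_rot: [3.135, 0.002, 1.963]
wrist_force: [26.9, 9.9, -20.0]
finger_gap: 11.2
```

```bash
python3 -c "
from h import *
st()"
```

```text
8.53 [483.9 -90.6  88.9] [3.135e+00 2.000e-03 1.963e+00] F [ 26.9   9.9 -20. ] gap 11.2
tcp in cradle -114.7 0.5
```

The stop is reached: force rose to about 29 N with no further motion, and travel was 115.5 mm against 115 expected. Next I let it back towards red, at slide of about 56 mm.

Call:
{"api": "jog_arm", "payload": {
  "increments": [
    [0,0.3,0,0,0,0,0.3],
    [0,0.7,0,0,0,0,0.3],
    [0,0.8,0,0,0,0,0.3],
    [0,0.8,0,0,0,0,0.3],
    [0,0.8,0,0,0,0,0.3],
    [0,0.8,0,0,0,0,0.3],
    [0,0.8,0,0,0,0,0.3],
    [0,0.6,0,0,0,0,0.3],
    [0,0.3,0,0,0,0,0.3],
    [0,0.2,0,0,0,0,0.3],
    [0,0,0,0,0,0,0.3],
    [0,0,0,0,0,0,0.3]
  ]
}}

```text
clock: 10.02
eef_pos: [538.3, -67.9, 88.8]
eef_rot: [3.14, 0.001, 1.963]
wrist_force: [8.9, 1.4, -5.6]
finger_gap: 11.5
```

```bash
python3 -c "
from h import *
st()
S=cam('side');cv2.imwrite('pics/s5.png',cv2.resize(S['image'][165:235,200:340,::-1],None,fx=5.6,fy=5.6,interpolation=2))
S=cam('top');cv2.imwrite('pics/t5.png',cv2.resize(S['image'][135:265,225:330,::-1],None,fx=4.6,fy=4.6,interpolation=2))"
```

```text
10.03 [538.3 -67.9  88.8] [3.140e+00 1.000e-03 1.963e+00] F [ 8.9  1.4 -5.6] gap 11.5
tcp in cradle -55.8 0.6
```

View pics/s5.png

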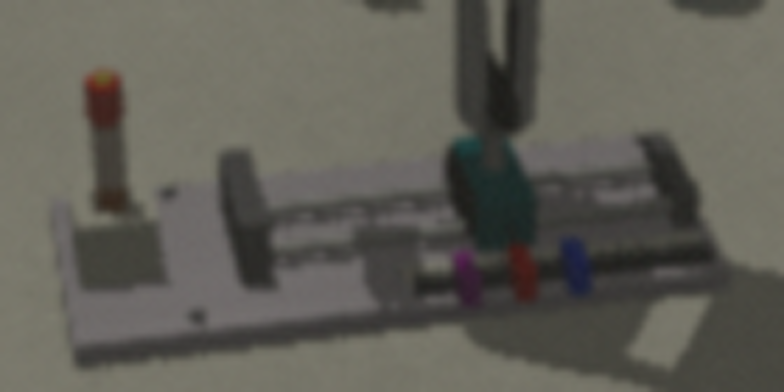

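View pics/t5.png

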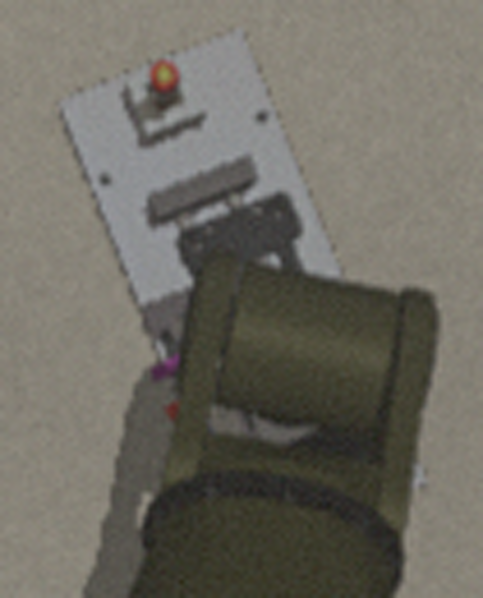

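```bash
python3 - <<'E'
from h import *
import pickle
S=pickle.load(open("cams.pkl","rb"))["side"]; q=np.load("q.npy");a=q[2]
w=lambda c:[q[0]+np.cos(a)*c[0]-np.sin(a)*c[1],q[1]+np.sin(a)*c[0]+np.cos(a)*c[1],c[2]]
im=cv2.imread("pics/s5.png")
for s,col in((56,(0,255,0)),):
    for c in[(-s-15,32,45),(-s+15,32,45),(-s-15,-32,45),(-s+15,-32,45)]:
        p=(proj(S,w(c))[0]-[200,165]+.5)*5.6-.5; cv2.circle(im,tuple(int(v) for v in p.round()),3,col,-1)
    for c in [(-s,46,30),(-s,51,32),(-s,75,32)]:
        p=(proj(S,w(c))[0]-[200,165]+.5)*5.6-.5; cv2.circle(im,tuple(int(v) for v in p.round()),3,(255,255,0),-1); print(p.round())
cv2.imwrite("pics/s5o.png",im)
E
```

```text
[515. 243.]
[518. 245.]
[530. 273.]
```

View pics/s5o.png

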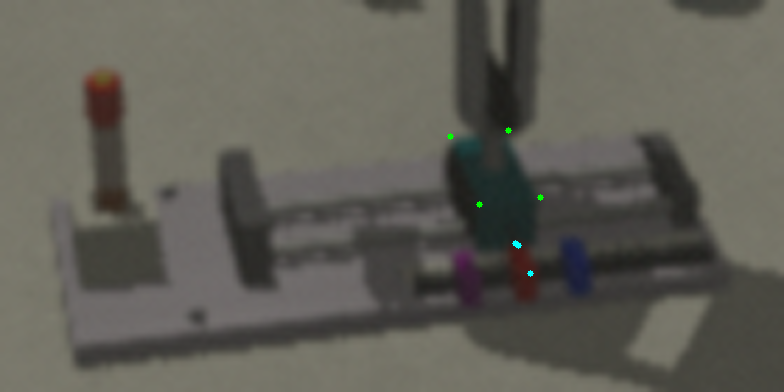

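The clips have not moved: they sit at x ≈ 466, 521 and 574, as before. The overlay for slide 56 mm matches both the jaw and the red clip to within 1–2 mm. Handing in.

```bash
python3 -c "
from h import *
st(); sign_off()"
```

```text
10.12 [538.3 -67.9  88.8] [3.140e+00 1.000e-03 1.963e+00] F [ 8.   1.5 -6. ] gap 11.8
tcp in cradle -55.8 0.6
the job is handed in; nothing more can be done
```

I gripped the black cross grip and pulled the jaw out once to its end stop. I then let it back to the red clip, because the tube in the waiting hole has a red cap. I handed the job in at 10.1 s with the gripper still holding the grip at 60 N.

- **End stop:** the jaw travelled 115.5 mm (115 mm expected), and the force rose to about 29 N horizontally (35 N in total) with no further motion.
- **Red clip:** the held travel is about 56 mm. I measured the clip at 55.6 mm from home in the top view and 56.4 mm in the side view, so the match should be within 1–2 mm, against the 6 mm allowed.
- **Surroundings:** the clips I could see and the waiting tube had not moved. I did not take a last look at the rack, jar and display unit, but the arm went nowhere near them.

**Not confirmed:** in the final pictures the pointer tip was too small or hidden to see directly. Its position is inferred from the jaw, the arm's position and the two stop positions. The network's clip and pointer detections were too coarse, so I used my own pixel measurements instead. My side-view readings of the grip bar and pointer at home were several mm off and I set them aside.

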